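Close a preamp box and hold it up for inspection

TASK

Lower the loose metal cover gently onto the open metal box in the wooden cradle so that its lip drops inside the walls and it lies flush all round, and let go of it. Then take the box itself by its two long sides, lift it out of the cradle without tipping it (the cover is not screwed down yet), and hold it level and still about 10 cm above its place in the cradle so that the knobs underneath can be checked: the program finishes while still holding it there, cover in place. Leave the screwdriver, bottle, tape roll and parts bin alone.

Things in the scene. Friction and masses are not known exactly. Their poses are not given: they have to be found in the camera images.
- box: Open-topped grey cast box (sizes in mm), 100 (x) x 50 (y) x 30 high, walls 3, opening 94 x 44; 0.16 to 0.29 kg. Origin: centre of its metal underside, z up. Parts inside stay under 20 above the origin. Knobs and a switch stick out 15 below. Long sides are plain. Loose: rests on the cradle's ledges, axes along the cradle's, 2 play, lifts straight out. Grip across y near mid-length.
- cover: Loose grey metal cover (sizes in mm), 98 (x) x 48 (y) x 12 high: a plate 7 thick (5 to 12 above the origin) on a rounded lip ring, 90 x 40 outside, 5 deep. Origin: centre of the lip's underside, z up. 0.055 to 0.09 kg. Starts lip down on the bench. Seated, plate on the rim, its origin is 25 above the box's origin; the lip has 2 play each side; a half turn fits too.
- cradle: Fixed wooden cradle (sizes in mm): base board 150 (x) x 86 (y) x 12; light-wood end blocks whose ledges, 34 above its origin, carry the ends of the box. End stops and cheeks rise to 48. Cheeks stand beside the box only at its ends: the middle 70 of its long sides is free down to the board. Origin: centre of the board's underside, on the bench, z up.
- driver: Screwdriver lying on the bench, red handle, about 160 mm long; origin under the middle of its length. To be left alone.
- bottle: Pink cleaning-fluid bottle with white cap, 54 across, 160 mm tall, standing; origin at the centre of its base. To be left alone.
- tape: Cream tape roll lying flat, 100 across, 24 mm high; origin at the centre of its underside. To be left alone.
- bin: Yellow open-fronted parts bin with black knobs in it, 120 x 100 x 60 mm high; origin at the centre of its underside. To be left alone.
Mind the look-alikes: they are no part of the job. Leave any black or red look-alike of the cover alone.

How it is judged:
On the way, in this order (a step that is already met when the one before it is completed fails the run):
1. the cover is seated on the box and let go, the box still at home in the cradle (z of cover in the frame of box between 0.022 and 0.0265 m and x of cover in the frame of box between -0.004 and 0.004 m and y of cover in the frame of box between -0.004 and 0.004 m and angle between the z axis of cover and the z axis of box, either way round below 0.035 rad and angle between the x axis of cover and the x axis of box, either way round below 0.15 rad and z of box in the frame of cradle below 0.037 m and angle between box's own z axis and vertical below 0.05 rad and contact force between the fingers and cover below 0.05 N), for 0.2 s.
2. the box is lifted clear of the cradle (z of box in the frame of cradle above 0.07 m and contact force between box and cradle below 0.05 N), for 0.1 s.
At the end, for the whole second after the job is handed in: The fingers hold the box 60 to 150 mm above its seat in the cradle, within 50 mm sideways, not touching the cradle, under 0.1 rad of tilt and still (under 20 mm/s, 0.15 rad/s); the cover is seated: lip inside the walls, plate within 1.5 mm and 0.035 rad of the rim (z of cover in the frame of box between 0.022 and 0.0265 m and x of cover in the frame of box between -0.004 and 0.004 m and y of cover in the frame of box between -0.004 and 0.004 m and angle between the z axis of cover and the z axis of box, either way round below 0.035 rad and angle between the x axis of cover and the x axis of box, either way round below 0.15 rad and z of box in the frame of cradle between 0.094 and 0.184 m and horizontal distance between box and cradle below 0.05 m and angle between box's own z axis and vertical below 0.1 rad and linear speed of box below 0.02 m/s and angular speed of box below 0.15 rad/s and contact force between the fingers and box above 1 N and contact force between box and cradle below 0.05 N); the arm keeps its last pose, push and grip.
It fails at once if the cover is dropped (falls freely faster than 0.45 m/s) while the box is in the cradle (z of box in the frame of cradle below 0.037 m and linear speed of cover above 0.45 m/s and contact force between the fingers and cover below 0.02 N).
It fails at once if the box is tipped by more than 0.3 rad (angle between box's own z axis and vertical above 0.3 rad).
It fails at once if the screwdriver, bottle, tape roll or bin is moved by more than 20 mm (distance of any of driver, bottle, tape, bin from where it was at the start of the episode above 0.02 m).
It also fails if it takes over 53 s, if anything falls off the work surface, if the arm or the gripper's body presses on something with over 40 N, if the wrist force passes 120 N, or if a joint passes its speed limit or range.

ROBOT

A 6-joint arm with a two-finger parallel gripper is mounted at the origin on the work surface. World frame = base frame: x ahead of the robot, y to its left, z up, the work surface at z = 0. Lengths are in m, angles in rad, forces in N, time in s.
With the tool pointing down it reaches from about 0.35 to 0.85 m from the base axis. Payload 8.1 kg.
Tool frame: the origin (TCP) lies at the very end of the fingers, on their centre line; the grasp point (between the pads) lies 19 mm behind it; z points along the fingers, y is the line along which they close (so a half turn about z gives the same grasp; the last joint's range is limited). The gripper opens to 85 mm and grips with 20 to 120 N. Pads are 22 mm wide; open, the fingers measure 114 mm over their backs; the gripper's body (76 mm by 85 mm) begins 54 mm behind the grasp point. The pads swing forward as they close: fully open they stand 13 mm farther back than shut.
Start: joints at [-1.379, 0.13, 1.488, -0, 1.523, -0.085], TCP at [0.164, -0.577, 0.231] pointing down, gripper open.
Joint ranges: [-2.96, 2.96], [-0.89, 2.26], [0.02, 2.5], [-1.34, 4.48], [0, 2.73], [-2.66, 2.66]. Speed limits (rad/s): [2.39, 2.39, 2.79, 3.14, 3.14, 3.14].

INTERFACE

Orientations are given as a unit quaternion [w, x, y, z].
In Python, from rig import * gives the robot as it stands.
- The arm moves only by the tool carry_out, never from a script. Its argument "series" is text: rows parted by semicolons, each of 6 numbers parted by spaces: the shift along the tool's x, y, z in units of 50 mm (1.0 is 50 mm), then the turn, a rotation vector about the tool's x, y, z in units of 5 degrees (1.0 is 5 degrees). A call has 1 to 20 rows; each row shifts and turns the commanded pose from where the row before left it, along the tool's axes as they then stand; what a row does not reach is not made up. A row lasts 1/8 s, in which the tool goes at most 62.5 mm and 10.7 degrees, less where a joint would pass 70% of its speed; a pose out of reach is approached as far as the arm can. A call is refused whole if a number of a shift passes 1 or a number of a turn 1, either way. A call with a gripper value outside its range is refused whole. "hand" is the opening, from -1 (shut) to 1 (fully open), set as the call begins (left out, the last holds). The fingers move at their own pace and stop on an object; "newtons" is the grip in N (left out, the last holds). Time passes only in rows, so rows that do not move let the fingers close. It gives the time, the measured TCP pose, the force, the opening and the grip force at its end, in the units of the state.
- get_state(): the state, without advancing time (a new reading comes with each control period).
- get_image(name): name is "scene" or "top" or "wrist"; returns (picture, depth): 400x640x3 uint8, red, green, blue; 400x640 float32, m along the optical axis (not along the pixel's ray), 0 where there is no reading.
- get_calibration(name): a dict with "vfov" (degrees; the focal length in pixels is half the picture's height over the tangent of half this angle, whatever the lens; pixels are square), "cx", "cy" (the principal point, pixels), "xyz" and "orientation" of the camera in the world; the wrist camera has in their place "tool_from_camera" (4x4, takes a point from camera to tool coordinates, whose origin is the TCP and whose axes are the flange's). Camera axes: x right, y down, z forward; pixel columns grow to the right and rows downward; lengths in m; the calibration is good to about 2 mm. The wrist camera is an equidistant fisheye: a pixel r from the principal point sees the ray r / f radians off the axis. A picture is of the moment at which its call begins: read the wrist's pose just before it. get_calibration takes no time and is no camera call.
- hand_in(): hands the job in; it is judged then, once.
The state is a dict: "t": time; "qpos": joint angles; "joint_velocities": joint speeds; "effort": joint torques, N m; "tool_pos": TCP position; "tool_rot": TCP orientation; "contact_force": force on the tool from outside, world axes, zero at the start; "torque": the same for the moment, N m; "gripper_width": opening from 0.0 (shut) to 1.0 (fully open); "grasp_force": force on a finger pad.
Only numpy, scipy, OpenCV 4.12 (cv2) and the standard library are available. Lean on these libraries where they do the work, as an engineer would, in place of code of your own. Each camera call takes 0.05 s, during which the arm holds its last target. There are 200 camera calls.

## Working session

There is one attempt and no reset: what is moved stays moved. The work goes in short steps, Python scripts to look and compute and a tool call to move; the robot and the scene stay as the last step left them, time stands still between calls to the robot, and variables do not carry over. Pictures are saved under pics/ and viewed, at most 10 in all, crops included, and the job is handed in when it is done.

Besides the shell and the picture viewer there is one more tool, called in YAML: its name, and indented under it one key for each argument. carry_out: Moves the arm, as the interface text tells. Its arguments: {"type":"object","properties":{"series":{"type":"string"},"hand":{"type":"number"},"newtons":{"type":"number"}},"required":["series"]}

```bash
mkdir -p pics; cat > h.py <<'E'
from rig import *
import numpy as np, cv2
from scipy.spatial.transform import Rotation as R
def rot(q): return R.from_quat([q[1],q[2],q[3],q[0]]).as_matrix()
def cloud(n,pic=None):
    im,d=get_image(n) if pic is None else pic
    c=get_calibration(n); f=200/np.tan(np.radians(c['vfov'])/2)
    v,u=np.mgrid[0:400,0:640]
    P=np.dstack([(u-c['cx'])/f*d,(v-c['cy'])/f*d,d])
    return im,d,P@rot(c['orientation']).T+np.array(c['xyz'])
E
python3 - <<'E'
from h import *
for n in ['scene','top','wrist']:
    c=get_calibration(n);print(n,c)
    im,d=get_image(n);np.savez('pics/'+n+'0.npz',im=im,d=d)
    cv2.imwrite('pics/%s0.png'%n,im[:,:,::-1])
print(get_state())
E
```

```text
scene {'vfov': 50.35705002365013, 'cx': 330.74058630691087, 'cy': 206.85443055288124, 'xyz': array([ 1.39724704, -0.45574488,  0.75990082]), 'orientation': array([-0.38506954,  0.7756904 ,  0.44765146, -0.22278696])}
top {'vfov': 48.03714745105777, 'cx': 321.73825825968026, 'cy': 190.5756960826744, 'xyz': array([ 0.37195648, -0.00424334,  1.31812146]), 'orientation': array([-0.0563046 ,  0.71463811, -0.69500734,  0.05556043])}
wrist {'vfov': 65.70646984690485, 'cx': 318.5447814489442, 'cy': 200.81748405930585, 'tool_from_camera': array([[ 1.57613636e-04, -9.55732621e-01, -2.94236523e-01,
         7.49714598e-02],
       [ 9.99999958e-01,  7.85355522e-05,  2.80572376e-04,
         7.79520092e-04],
       [-2.45044145e-04, -2.94236555e-01,  9.55732593e-01,
        -1.42575445e-01],
       [ 0.00000000e+00,  0.00000000e+00,  0.00000000e+00,
         1.00000000e+00]])}
{'t': 0.15, 'qpos': array([-1.37939602e+00,  1.31005068e-01,  1.48901700e+00, -7.13633152e-05,
        1.52299099e+00, -8.54110649e-02]), 'joint_velocities': array([-0.00016261, -0.0038956 , -0.00491613, -0.00057493,  0.00016077,
        0.00102277]), 'effort': array([ 2.22531153e-04, -5.70064831e+01, -5.01158416e+01, -8.60898672e-05,
        9.62523889e-03,  2.98921702e-05]), 'tool_pos': array([ 0.16388445, -0.57675199,  0.23048168]), 'tool_rot': array([-7.07313705e-04,  9.90436724e-01,  1.37965901e-01, -7.32087283e-05]), 'contact_force': array([ 0.25731001, -0.09059869,  0.20108465]), 'torque': array([-0.01177061,  0.02937309,  0.01346736]), 'grasp_force': 0.0, 'gripper_width': 1.0049057546113827}
```

View pics/top0.png

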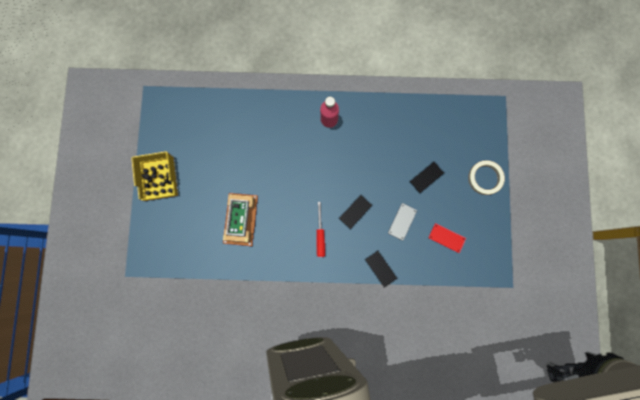

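View pics/scene0.png

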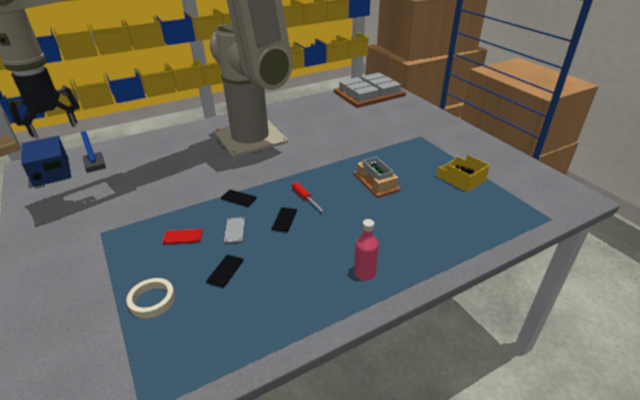

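The top view shows the grey cover at (402,221), the cradle with the open box at (240,219), and black and red look-alikes around the cover. The scene view has the cover at (234,230) and the cradle at (377,175).

```bash
python3 - <<'E'
from h import *
def load(n):
    z=np.load('pics/%s0.npz'%n);return cloud(n,(z['im'],z['d']))
for n,cb,kb in [('top',(385,200,420,243),(218,188,262,252)),('scene',(218,210,250,248),(350,150,405,200))]:
    im,d,P=load(n); hsv=cv2.cvtColor(im,cv2.COLOR_RGB2HSV).astype(int)
    def box(b):
        m=np.zeros((400,640),bool);m[b[1]:b[3],b[0]:b[2]]=1;return m
    m=box(cb)&(hsv[...,1]<60)&(hsv[...,2]>110)
    Q=P[m];print(n,'cover n',m.sum(),'z pct',np.percentile(Q[:,2],[5,50,95]))
    r=cv2.minAreaRect((Q[:,:2]*1000).astype(np.float32));print(' rect',r, 'med',np.median(Q,0))
    mat=P[box((cb[0],cb[1],cb[2],cb[3]))&(hsv[...,0]>90)&(hsv[...,1]>90)];print(' mat z',np.median(mat[:,2]))
    m=box(kb)&(P[...,2]>0.006);Q=P[m];print(' cradle all',m.sum(),cv2.minAreaRect((Q[:,:2]*1000).astype(np.float32)))
    for lo,hi in [(.006,.018),(.04,.053),(.056,.075)]:
        q=Q[(Q[:,2]>lo)&(Q[:,2]<hi)]
        if len(q)>5: print('  band',lo,len(q),np.median(q[:,2]),cv2.minAreaRect((q[:,:2]*1000).astype(np.float32)))
E
```

```text
top cover n 637 z pct [-0.00106773  0.01111893  0.01528956]
 rect ((434.0825500488281, -157.28924560546875), (89.7041244506836, 317.93701171875), 37.84986877441406) med [ 0.49647467 -0.23663616  0.01111893]
 mat z -0.0031141404191501465
 cradle all 1542 ((479.0968322753906, 142.63626098632812), (309.84576416015625, 190.279541015625), 85.44588470458984)
  band 0.006 485 0.011057330147406619 ((488.87451171875, 238.29254150390625), (179.1470184326172, 125.08505249023438), 3.3134021759033203)
  band 0.04 706 0.04589371066999537 ((490.658203125, 236.88450622558594), (70.97352600097656, 129.8409881591797), 87.00257110595703)
  band 0.056 170 0.062015997429050285 ((490.82977294921875, 237.4630584716797), (51.41849136352539, 101.27716064453125), 85.7346420288086)
scene cover n 449 z pct [0.01017642 0.01393094 0.01620907]
 rect ((489.527587890625, -238.55154418945312), (50.710609436035156, 117.16429138183594), 65.7414779663086) med [ 0.49998369 -0.24088557  0.01393094]
 mat z 0.002814583509041735
 cradle all 1198 ((885.7014770507812, -18.522430419921875), (173.9700469970703, 1334.5802001953125), 56.906158447265625)
  band 0.006 360 0.013236614804247593 ((451.0965270996094, 264.83984375), (173.96658325195312, 296.935302734375), 56.954002380371094)
  band 0.04 346 0.048153849502675705 ((491.47027587890625, 231.40234375), (71.84224700927734, 134.7686004638672), 87.75919342041016)
  band 0.056 210 0.062223604779296615 ((490.8969421386719, 232.33770751953125), (52.87915802001953, 105.55601501464844), 86.07821655273438)
```

carry_out:
  series: ".92 -.52 0 0 0 0;.92 -.52 0 0 0 0;.92 -.52 0 0 0 0;.92 -.52 0 0 0 0;.92 -.52 0 0 0 0;.92 -.52 0 0 0 0;.92 -.52 0 0 0 0;.92 -.52 0 0 0 0;.92 -.52 0 0 0 0;0 0 .4 0 0 .98;0 0 .4 0 0 .98;0 0 0 0 0 .98;0 0 0 0 0 .98;0 0 0 0 0 .98;0 0 0 0 0 .98;0 0 0 0 0 .98;0 0 0 0 0 .98;0 0 0 0 0 0;0 0 0 0 0 0"
  hand: 0.4

```text
t: 2.52
tool_pos: [0.4982, -0.2389, 0.1911]
tool_rot: [-0.0, 0.98, -0.201, -0.0]
contact_force: [-0.9, 0.1, -0.3]
gripper_width: 0.701
grasp_force: 0.0
```

```bash
cat >> h.py <<'E'
def tool():
    s=get_state();return s,rot(s['tool_rot']),np.array(s['tool_pos'])
def wrays(Rt,p,uv):
    c=get_calibration('wrist');f=200/np.tan(np.radians(c['vfov'])/2)
    w=(np.atleast_2d(uv)-[c['cx'],c['cy']]);r=np.linalg.norm(w,axis=1)+1e-9;th=r/f
    d=np.c_[w/r[:,None]*np.sin(th)[:,None],np.cos(th)]
    T=np.array(c['tool_from_camera'])
    return p+Rt@T[:3,3],d@(Rt@T[:3,:3]).T
def onplane(o,D,z): return o+D*((z-o[2])/D[:,2])[:,None]
def wcloud(Rt,p,d):
    v,u=np.mgrid[0:400,0:640];o,D=wrays(Rt,p,np.c_[u.ravel(),v.ravel()])
    T=np.array(get_calibration('wrist')['tool_from_camera']);fw=Rt@T[:3,2]
    return (o+D*(d.ravel()/(D@fw))[:,None]).reshape(400,640,3)
E
python3 - <<'E'
from h import *
s,Rt,p=tool();print(p,np.degrees(np.arctan2(Rt[1,0],Rt[0,0])),Rt[2],s['gripper_width'],s['contact_force'])
im,d=get_image('wrist');np.savez('pics/w1.npz',im=im,d=d,Rt=Rt,p=p);cv2.imwrite('pics/w1.png',im[:,:,::-1])
hsv=cv2.cvtColor(im,cv2.COLOR_RGB2HSV)
m=((hsv[...,1]<60)&(hsv[...,2]>110)).astype(np.uint8)
n,l,st,ce=cv2.connectedComponentsWithStats(m)
P=wcloud(Rt,p,d)
for i in range(1,n):
    if st[i,4]>500:
        q=P[l==i];cs=max(cv2.findContours((l==i).astype(np.uint8),0,1)[0],key=len)[:,0].astype(float)
        o,D=wrays(Rt,p,cs);X=onplane(o,D,0.012)[:,:2]*1000
        print(st[i],ce[i],np.median(q,0),cv2.minAreaRect(X.astype(np.float32)))
E
```

```text
[ 0.49817489 -0.23886693  0.19108646] -23.231497707641427 [-3.66453043e-04 -4.27875384e-05 -9.99999932e-01] 0.7010465459174985 [-0.94353052  0.08178614 -0.29395846]
[  0   0  57  20 779] [24.0436457   6.98973042] [ 1.80937187  0.822043   -0.74804845] ((934.9154663085938, 65.2429428100586), (181.6175079345703, 32.672794342041016), 46.98037338256836)
[442   0  72  32 983] [482.96744659  16.37029502] [ 0.60049532 -0.47972794  0.02369246] ((604.7357177734375, -489.138916015625), (99.68158721923828, 39.51359558105469), 79.3380126953125)
[  434     0   206   400 36817] [576.34432463 188.28332021] [ 3.02140846e-01 -6.16518164e-01 -1.59854084e-04] ((162.15994262695312, -578.196533203125), (528.2584228515625, 898.5269775390625), 86.9183578491211)
[ 297  134   48   91 3957] [319.4311347 178.3222138] [ 0.49925762 -0.24082278  0.01187924] ((496.740478515625, -240.13088989257812), (48.32768630981445, 98.82411193847656), 64.81636810302734)
[   0  304   75   96 2483] [ 31.37978252 362.06161901] [ 3.55665306e-01  6.41358830e-01 -2.35734357e-04] ((353.294921875, 618.6138916015625), (267.310791015625, 332.64630126953125), 24.65484619140625)
[258 321  74  26 859] [302.65541327 335.112922  ] [ 3.02337542e-01 -1.36286280e-01 -1.62379568e-04] ((303.685302734375, -120.49812316894531), (102.05628204345703, 41.51422882080078), 89.58660125732422)
[ 419  341   58   59 1567] [444.00574346 370.11040204] [ 1.22450370e-01 -3.04914565e-01 -2.73021971e-04] ((104.5193862915039, -303.48486328125), (230.7063751220703, 52.29400634765625), 11.6414213180542)
[ 161  351   58   49 1332] [191.59459459 373.89714715] [ 2.75036024e-01  8.66200841e-02 -1.98093190e-04] ((280.20416259765625, 102.07221984863281), (49.48545837402344, 212.53070068359375), 20.765522003173828)
```

View pics/w1.png

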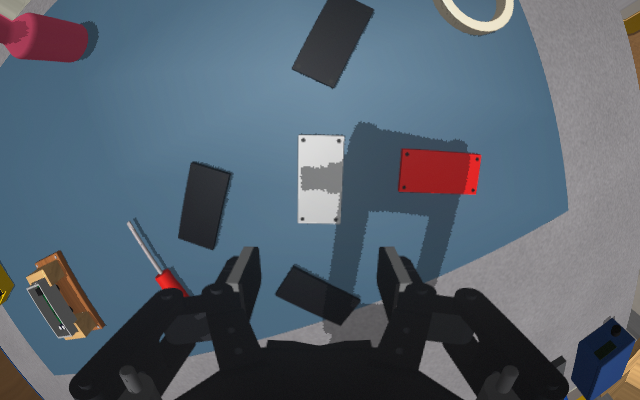

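The wrist view shows the cover at (319,178) between the fingers' line. The fingertips are visible at (250,250) and (388,250), and red and black look-alikes sit clear to the sides.

carry_out:
  series: "-.016 .036 .5 0 0 .4;0 0 .5 0 0 0;0 0 .4 0 0 0;0 0 0 0 0 0;0 0 0 0 0 0"
  hand: 0.14

```text
t: 3.2
tool_pos: [0.4973, -0.2406, 0.1222]
tool_rot: [0.0, 0.976, -0.219, 0.001]
contact_force: [0.2, -0.4, 0.2]
gripper_width: 0.567
grasp_force: 0.0
```

```bash
cat > w.py <<'E'
from h import *
import sys
def cov(tag,win=None,zp=.012,lo=110):
    s,Rt,p=tool();im,d=get_image('wrist');cv2.imwrite('pics/%s.png'%tag,im[:,:,::-1]);np.savez('pics/%s.npz'%tag,im=im,d=d,Rt=Rt,p=p)
    print(p,'yaw',np.degrees(np.arctan2(Rt[1,0],Rt[0,0])),'w',s['gripper_width'],s['contact_force'],s['t'])
    return s,Rt,p,im,d
E
python3 - <<'E'
from w import *
s,Rt,p,im,d=cov('w2')
hsv=cv2.cvtColor(im,cv2.COLOR_RGB2HSV)
m=((hsv[...,1]<60)&(hsv[...,2]>95)).astype(np.uint8);m[:, :230]=0;m[:,400:]=0
n,l,st,ce=cv2.connectedComponentsWithStats(m);P=wcloud(Rt,p,d)
for i in range(1,n):
    if st[i,4]>1500:
        q=P[l==i];cs=max(cv2.findContours((l==i).astype(np.uint8),0,1)[0],key=len)[:,0].astype(float)
        o,D=wrays(Rt,p,cs);X=onplane(o,D,0.012)[:,:2]*1000
        print(st[i],np.median(q,0),cv2.minAreaRect(X.astype(np.float32)))
T=(P-p)@Rt  # tool coords
f=(T[...,2]<.03)&(T[...,2]>-.04)&(abs(T[...,1])<.06)&(abs(T[...,0])<.03)&(d>0)
for sg in (-1,1):
    q=T[f&(sg*T[...,1]>0)];print(len(q),np.percentile(q[:,2],[90,97,99,100]),'inner y',np.percentile(abs(q[q[:,2]>-.02][:,1]),[0,2,10]),q[:,0].max())
E
```

```text
[ 0.49733316 -0.24057107  0.12217161] yaw -25.323917218915156 w 0.5674262083793308 [ 0.21211507 -0.36662811  0.23926374] 3.2
[ 288  141   59  111 6118] [ 0.50068372 -0.24165453  0.01191751] ((497.0760498046875, -240.379638671875), (48.25584411621094, 98.59042358398438), 65.50318145751953)
1532 [-0.01018367 -0.00623976 -0.00369255 -0.00247071] inner y [0.02309733 0.02325623 0.02340491] 0.012583405404363405
1530 [-0.01049449 -0.00586054 -0.00396875 -0.00275052] inner y [0.02457961 0.02474951 0.02488242] 0.012544394914514664
```

View pics/w2.png

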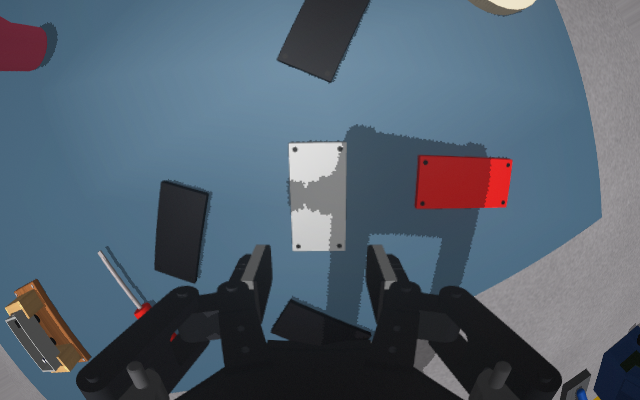

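The second wrist view, from a lower height, agrees with the first: cover at (317,196), top at z = 0.012, fingertips about 2.5 mm behind the TCP at this opening. I'll descend and stop short to check.

carry_out:
  series: "0 -.016 .7 0 0 0;0 0 .7 0 0 0;0 0 .5 0 0 0;0 0 .2 0 0 0;0 0 .06 0 0 0;0 0 0 0 0 0;0 0 0 0 0 0;0 0 0 0 0 0"
  hand: 0.4

```text
t: 4.25
tool_pos: [0.4977, -0.2399, 0.0141]
tool_rot: [0.0, 0.976, -0.219, 0.001]
contact_force: [-1.0, -0.2, 0.3]
gripper_width: 0.7
grasp_force: 0.0
```

```bash
python3 - <<'E'
from h import *
s,Rt,p=tool();print(p,s['contact_force'],Rt[2])
E
```

```text
[ 0.49771834 -0.23987492  0.01414046] [-1.0266921  -0.17869354  0.34409026] [ 1.36562725e-03  1.60278989e-04 -9.99999055e-01]
```

carry_out:
  series: "0 0 .06 0 0 0;0 0 .04 0 0 0;0 0 0 0 0 0;0 0 0 0 0 0"

```text
t: 4.75
tool_pos: [0.4971, -0.2395, 0.0082]
tool_rot: [-0.0, 0.976, -0.219, -0.0]
contact_force: [0.1, 1.1, -0.0]
gripper_width: 0.704
grasp_force: 0.0
```

carry_out:
  series: "0 0 0 0 0 0;0 0 0 0 0 0;0 0 0 0 0 0;0 0 0 0 0 0;0 0 0 0 0 0"
  hand: -0.3
  newtons: 25

```text
t: 5.38
tool_pos: [0.4973, -0.2396, 0.0087]
tool_rot: [0.0, 0.976, -0.219, 0.0]
contact_force: [-1.7, 1.3, 6.7]
gripper_width: 0.538
grasp_force: 25.5
```

carry_out:
  series: "0 0 -.05 0 0 0;0 0 -.1 0 0 0;0 0 -.2 0 0 0;0 0 -.3 0 0 0;0 0 -.4 0 0 0;0 0 -.5 0 0 0;0 0 -.5 0 0 0;0 0 -.2 0 0 0;0 0 0 0 0 0;0 0 0 0 0 0"

```text
t: 6.62
tool_pos: [0.4965, -0.2392, 0.1197]
tool_rot: [-0.0, 0.976, -0.219, -0.001]
contact_force: [-0.1, 0.9, -0.5]
gripper_width: 0.534
grasp_force: 25.7
```

```bash
python3 - <<'E'
from w import *
s,Rt,p,im,d=cov('w3');P=wcloud(Rt,p,d);T=(P-p)@Rt
hsv=cv2.cvtColor(im,cv2.COLOR_RGB2HSV)
cv2.imwrite('pics/w3c.png',cv2.resize(im[130:400,200:440],None,fx=2,fy=2)[:,:,::-1])
f=(abs(T[...,2])<.03)&(abs(T[...,1])<.04)&(abs(T[...,0])<.06)&(d>0)&(hsv[...,1]<60)&(hsv[...,2]>80)
q=T[f];print(len(q),np.percentile(q,[1,50,99],axis=0))
A=np.c_[q[:,:2],np.ones(len(q))];k=np.linalg.lstsq(A,q[:,2],rcond=None)[0];r=q[:,2]-A@k
g=abs(r)<.002;k=np.linalg.lstsq(A[g],q[g,2],rcond=None)[0];print('plane tool z',k,g.sum(),r[g].std())
E
```

```text
[ 0.49654462 -0.23917512  0.11971237] yaw -25.341333628570318 w 0.5340928533495746 [-0.05468881  0.87427984 -0.53980658] 6.625
15832 [[-0.04724469 -0.02529527 -0.02181029]
 [ 0.01102927  0.00048364 -0.00310445]
 [ 0.04855245  0.0266938  -0.00116447]]
plane tool z [-0.0008339   0.0001834  -0.00308944] 15191 0.0005759804194487145
```

View pics/w3c.png

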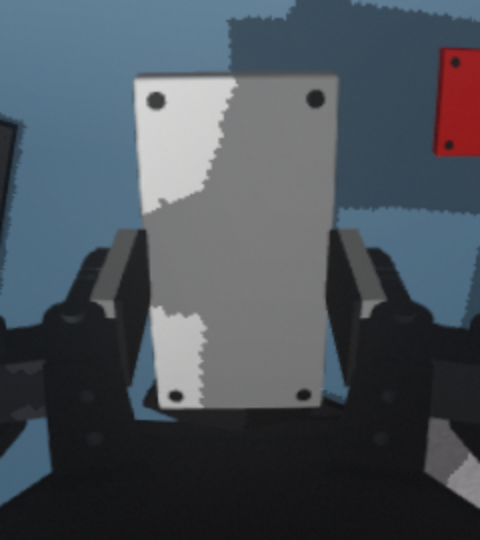

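The cover is held level, but the tips grip only about the top 1 mm of the plate. I'll set it back down and take a deeper grip.

carry_out:
  series: "0 0 .5 0 0 0;0 0 .7 0 0 0;0 0 .6 0 0 0;0 0 .3 0 0 0;0 0 .09 0 0 0;0 0 .02 0 0 0;0 0 0 0 0 0;0 0 0 0 0 0"

```text
t: 7.68
tool_pos: [0.4979, -0.24, 0.0114]
tool_rot: [0.0, 0.976, -0.219, 0.001]
contact_force: [-0.3, -1.0, -1.3]
gripper_width: 0.535
grasp_force: 25.8
```

carry_out:
  series: "0 0 0 0 0 0;0 0 0 0 0 0;0 0 .04 0 0 0;0 0 .05 0 0 0;0 0 0 0 0 0;0 0 0 0 0 0"
  hand: 0.35

```text
t: 8.43
tool_pos: [0.4971, -0.2395, 0.0057]
tool_rot: [-0.0, 0.976, -0.219, -0.0]
contact_force: [-0.7, -0.4, -1.3]
gripper_width: 0.677
grasp_force: 0.0
```

carry_out:
  series: "0 0 .015 0 0 0;0 0 0 0 0 0;0 0 0 0 0 0;0 0 0 0 0 0;0 0 0 0 0 0;0 0 0 0 0 0"
  hand: -0.3
  newtons: 25

```text
t: 9.18
tool_pos: [0.4973, -0.2396, 0.0056]
tool_rot: [0.0, 0.976, -0.219, 0.0]
contact_force: [-1.8, 1.3, 4.6]
gripper_width: 0.548
grasp_force: 24.9
```

carry_out:
  series: "0 0 -.05 0 0 0;0 0 -.2 0 0 0;0 0 -.4 0 0 0;0 0 -.6 0 0 0;0 0 -.7 0 0 0;0 0 -.4 0 0 0;0 0 -.2 0 0 0;0 0 0 0 0 0;0 0 0 0 0 0"

```text
t: 10.3
tool_pos: [0.4964, -0.239, 0.131]
tool_rot: [-0.0, 0.976, -0.219, -0.001]
contact_force: [-0.6, 0.0, -0.7]
gripper_width: 0.55
grasp_force: 25.9
```

```bash
cat > held.py <<'E'
from w import *
def held(tag):
    s,Rt,p,im,d=cov(tag);P=wcloud(Rt,p,d);T=(P-p)@Rt
    hsv=cv2.cvtColor(im,cv2.COLOR_RGB2HSV)
    near=(abs(T[...,2])<.03)&(abs(T[...,1])<.06)&(abs(T[...,0])<.06)&(d>0)
    f=near&(hsv[...,1]<60)&(hsv[...,2]>80);q=T[f]
    A=np.c_[q[:,:2],np.ones(len(q))];k=np.linalg.lstsq(A,q[:,2],rcond=None)[0]
    g=abs(q[:,2]-A@k)<.002;k=np.linalg.lstsq(A[g],q[g,2],rcond=None)[0]
    print('cover plane',k,'y ext',np.percentile(q[g],[.5,99.5],axis=0)[:,:2])
    # outline cast onto plane top
    m=np.zeros_like(near,np.uint8);idx=np.argwhere(f)[g];m[idx[:,0],idx[:,1]]=1
    n,l,st,_=cv2.connectedComponentsWithStats(m);i=1+st[1:,4].argmax();cs=max(cv2.findContours((l==i).astype(np.uint8),0,1)[0],key=len)[:,0]
    print('rect tool',cv2.minAreaRect((T[cs[:,1],cs[:,0]][:,:2]*1000).astype(np.float32)))
    dk=near&(hsv[...,2]<60)
    for sg in (-1,1):
        z=T[...,2][dk&(sg*T[...,1]>.02)];print('finger',sg,len(z),np.percentile(z,[97,99,100]) if len(z) else 0)
    return s,Rt,p,im,d,P,T,hsv
E
python3 -c "
from held import *
held('w4')"
```

```text
[ 0.49638129 -0.23904325  0.13103264] yaw -25.340983313325676 w 0.5496490476095732 [-0.55851057  0.01808295 -0.69416197] 10.3
cover plane [ 0.00032135  0.00055121 -0.00622309] y ext [[-0.04743164 -0.02307025]
 [ 0.04910178  0.02430744]]
rect tool ((0.37271881103515625, 0.7397384643554688), (48.27568435668945, 98.5679702758789), 89.37586212158203)
finger -1 645 [-0.00799751 -0.00667158 -0.00413708]
finger 1 675 [-0.00642561 -0.00565455 -0.00495492]
```

The grip is now good: 3.7 mm of pad on the plate, level and centred. Next I move to view the box from behind the cradle, so the held cover doesn't hide it.

carry_out:
  series: "-.3 -.4 0 0 0 0;-.62 -.77 0 0 0 0;-.62 -.77 0 0 0 0;-.62 -.77 0 0 0 0;-.62 -.77 0 0 0 0;-.62 -.77 0 0 0 0;-.62 -.77 0 0 0 0;-.62 -.77 0 0 0 0;-.62 -.77 0 0 0 0;-.62 -.77 0 0 0 0;-.3 -.38 0 0 0 0;0 0 0 0 0 -.84;0 0 0 0 0 -.84;0 0 0 0 0 -.84;0 0 0 0 0 -.84;0 0 0 0 0 -.84;0 0 0 0 0 0;0 0 0 0 0 0;0 0 0 0 0 0"

```text
t: 12.72
tool_pos: [0.3828, 0.241, 0.1323]
tool_rot: [0.0, 0.999, -0.038, -0.0]
contact_force: [0.7, -0.8, -0.6]
gripper_width: 0.55
grasp_force: 25.9
```

```bash
python3 - <<'E'
from held import *
s,Rt,p,im,d,P,T,hsv=held('w5')
cv2.imwrite('pics/w5c.png',im[:,:,::-1])
m=(P[...,2]>.056)&(P[...,2]<.075)&(abs(P[...,0]-.491)<.08)&(abs(P[...,1]-.235)<.05)&(d>0)
q=P[m];print('rim',len(q),np.median(q[:,2]),np.percentile(q[:,2],[5,95]))
cs=np.argwhere(m)[:,::-1];o,D=wrays(Rt,p,cs);X=onplane(o,D,np.median(q[:,2]))
print('rect plane',cv2.minAreaRect((X[:,:2]*1000).astype(np.float32)),'rect cloud',cv2.minAreaRect((q[:,:2]*1000).astype(np.float32)))
E
```

```text
[0.38278116 0.24103818 0.13232202] yaw -4.3957269189834625 w 0.5496591381393838 [ 0.7403676  -0.8326697  -0.62102182] 12.725
cover plane [ 1.18344956e-04 -7.57742957e-05 -6.23749951e-03] y ext [[-0.04776777 -0.02287728]
 [ 0.04869162  0.02440128]]
rect tool ((0.024261474609375, 0.9455127716064453), (48.61689376831055, 98.4184799194336), 89.3348159790039)
finger -1 674 [-0.00758973 -0.00646009 -0.00527831]
finger 1 699 [-0.00688902 -0.00592642 -0.00527103]
rim 1898 0.06374202685764681 [0.05722873 0.06498942]
rect plane ((488.111572265625, 234.03616333007812), (50.47903060913086, 95.96965789794922), 86.70514678955078) rect cloud ((488.8431091308594, 234.0430450439453), (50.65415573120117, 98.60055541992188), 86.74786376953125)
```

View pics/w5c.png

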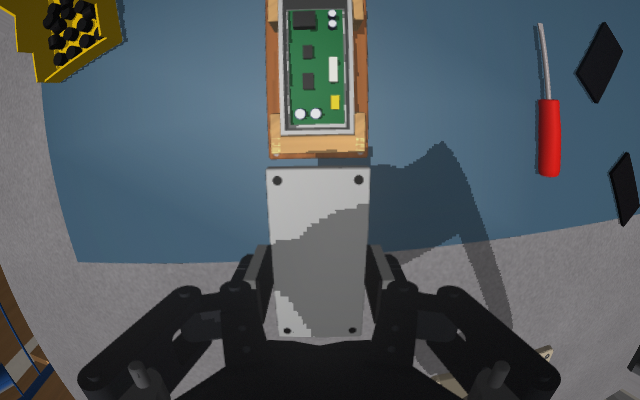

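The box shows at the top of the wrist view (320,65), with its far end cut off, and the held cover is at (318,250). I'll back off 35 mm and measure again.

carry_out:
  series: "-.4 0 0 0 0 0;-.3 0 0 0 0 0;0 0 0 0 0 -.1;0 0 0 0 0 0;0 0 0 0 0 0"

```text
t: 13.4
tool_pos: [0.3484, 0.2438, 0.1327]
tool_rot: [-0.0, 0.999, -0.034, 0.0]
contact_force: [0.0, 0.5, -0.0]
gripper_width: 0.55
grasp_force: 25.9
```

```bash
python3 - <<'E'
from held import *
s,Rt,p,im,d,P,T,hsv=held('w6')
C=np.array([.490,.2345])
for band in [(.059,.069)]:
    m=(P[...,2]>band[0])&(P[...,2]<band[1])&(abs(P[...,0]-.491)<.08)&(abs(P[...,1]-.235)<.05)&(d>0)
    n,l,st,_=cv2.connectedComponentsWithStats(m.astype(np.uint8));i=1+st[1:,4].argmax();m=l==i
    q=P[m];print('rim',len(q),np.median(q[:,2]),'rows',np.argwhere(m).min(0),np.argwhere(m).max(0))
    cs=np.argwhere(m)[:,::-1];o,D=wrays(Rt,p,cs);X=onplane(o,D,.064)
    r=cv2.minAreaRect((X[:,:2]*1000).astype(np.float32));print('plane',r,'cloud',cv2.minAreaRect((q[:,:2]*1000).astype(np.float32)))
    t=(np.r_[np.array(r[0])/1000,.064]-p)@Rt;print('box centre in tool',t*1000)
    # opening (inner edge) and wood stops
    th=np.radians(r[2]-90);print('yaw',r[2]-90)
    ux=np.array([np.cos(th),np.sin(th)]);Q=q[:,:2]-np.array(r[0])/1000
    a=Q@ux;b=Q@[-ux[1],ux[0]];print('ends',np.percentile(a,[.5,99.5]),np.percentile(b,[.5,99.5]))
    inn=(abs(a)<.03);print('inner y',b[inn&(b<0)].max(),b[inn&(b>0)].min());inn=abs(b)<.012;print('inner x',a[inn&(a<0)].max(),a[inn&(a>0)].min())
E
```

```text
[0.34844709 0.24376386 0.1326872 ] yaw -3.85539183042403 w 0.550049458112386 [ 0.00811988  0.45868557 -0.03690179] 13.4
cover plane [-9.30498537e-05  1.68204803e-04 -6.24993435e-03] y ext [[-0.04767913 -0.02294078]
 [ 0.04863073  0.02432656]]
rect tool ((-0.13336944580078125, 0.808746337890625), (48.50844192504883, 98.61359405517578), 89.3034439086914)
finger -1 669 [-0.00748364 -0.00639073 -0.00545133]
finger 1 699 [-0.0066327  -0.00600395 -0.00533065]
rim 1165 0.0638308018104228 rows [  0 281] [ 85 356]
plane ((470.49212646484375, 234.88246154785156), (50.359012603759766, 61.57427215576172), 86.43645477294922) cloud ((471.22418212890625, 234.935546875), (50.444610595703125, 62.57120895385742), 86.4842758178711)
box centre in tool [122.34085592   0.66234989  68.7319348 ]
yaw -3.5635452270507812
ends [-0.03039408  0.03059808] [-0.02475204  0.02525288]
inner y -0.0003199427576558519 0.00033824336626790317Traceback (most recent call last):
  File "<stdin>", line 15, in <module>
    return umr_minimum(a, axis, None, out, keepdims, initial, where)
ValueError: zero-size array to reduction operation minimum which has no identity
```

carry_out:
  series: ".36 0 -.6 0 0 0;.36 0 -.6 0 0 0;0 0 0 0 0 0;0 0 0 0 0 0;0 0 0 0 0 0"

```text
t: 14.08
tool_pos: [0.3828, 0.241, 0.1911]
tool_rot: [0.001, 0.999, -0.033, -0.001]
contact_force: [0.1, 0.3, -0.9]
gripper_width: 0.55
grasp_force: 26.1
```

```bash
python3 - <<'E'
from held import *
s,Rt,p,im,d,P,T,hsv=held('w7')
m=(P[...,2]>.059)&(P[...,2]<.069)&(abs(P[...,0]-.491)<.08)&(abs(P[...,1]-.235)<.05)&(d>0)
n,l,st,_=cv2.connectedComponentsWithStats(m.astype(np.uint8));i=1+st[1:,4].argmax();m=l==i
q=P[m];print('rim',len(q),np.median(q[:,2]),'rows',np.argwhere(m).min(0),np.argwhere(m).max(0))
cs=np.argwhere(m)[:,::-1];o,D=wrays(Rt,p,cs);X=onplane(o,D,.064)
r=cv2.minAreaRect((X[:,:2]*1000).astype(np.float32));print('plane',r,'cloud',cv2.minAreaRect((q[:,:2]*1000).astype(np.float32)))
print('box centre in tool',(np.r_[np.array(r[0])/1000,.064]-p)@Rt*1000)
mk=(P[...,2]>.044)&(P[...,2]<.052)&(abs(P[...,0]-.491)<.09)&(abs(P[...,1]-.235)<.06)&(d>0)
q=P[mk];print('cradle',np.median(q[:,2]),cv2.minAreaRect((q[:,:2]*1000).astype(np.float32)))
E
```

```text
[0.38283367 0.24101043 0.19106369] yaw -3.8334407217609683 w 0.5499564842855486 [ 0.08993364  0.27011503 -0.90531347] 14.075
cover plane [ 0.00014615 -0.00037156 -0.00624656] y ext [[-0.04770414 -0.02295008]
 [ 0.04859839  0.02434789]]
rect tool ((-0.027988433837890625, 0.9265556335449219), (48.360416412353516, 98.40662384033203), 89.32785034179688)
finger -1 670 [-0.00712176 -0.00636795 -0.0054292 ]
finger 1 695 [-0.00680742 -0.00601937 -0.00547977]
rim 1261 0.06387940487640847 rows [ 16 288] [128 347]
plane ((490.7117919921875, 233.88882446289062), (50.76348876953125, 99.90611267089844), 86.57341003417969) cloud ((490.9339904785156, 233.8672332763672), (50.88928985595703, 100.32415771484375), 86.60957336425781)
box centre in tool [108.39622914  -0.25777803 126.82183797]
cradle 0.04753663977627809 ((490.11505126953125, 233.80181884765625), (70.06246948242188, 130.24642944335938), 86.78230285644531)
```

carry_out:
  series: ".4 -.02 0 0 0 0;.7 0 0 0 0 0;.7 0 0 0 0 0;.36 0 0 0 0 0;0 0 .3 0 0 0;0 0 .6 0 0 0;0 0 .6 0 0 0;0 0 .4 0 0 0;0 0 .2 0 0 0;0 0 .08 0 0 0;0 0 0 0 0 0;0 0 0 0 0 0;0 0 0 0 0 0"

```text
t: 15.75
tool_pos: [0.4923, 0.2353, 0.0843]
tool_rot: [-0.0, 0.999, -0.034, 0.001]
contact_force: [0.0, 0.6, 0.2]
gripper_width: 0.551
grasp_force: 26.1
```

```bash
python3 - <<'E'
from held import *
s,Rt,p,im,d,P,T,hsv=held('w8')
cv2.imwrite('pics/w8c.png',cv2.resize(im[60:400,190:450],None,fx=1.7,fy=1.7)[:,:,::-1])
t=(np.array([.4904,.2339,.064])-p)@Rt;print('box in tool',t*1000)
E
```

```text
[0.49228369 0.23529827 0.08432427] yaw -3.8440700517868183 w 0.5513328275878615 [0.01899552 0.64406352 0.2145111 ] 15.75
cover plane [ 0.01485527  0.00266288 -0.00603391] y ext [[-0.04683803 -0.02270695]
 [ 0.04902506  0.02438166]]
rect tool ((-8.421350479125977, 1.0316696166992188), (48.12959289550781, 79.94837188720703), 89.5944595336914)
finger -1 648 [-0.00770691 -0.006817   -0.00614247]
finger 1 682 [-0.00677955 -0.00606091 -0.00517735]
box in tool [-1.81068843  1.53248727 20.32122987]
```

View pics/w8c.png

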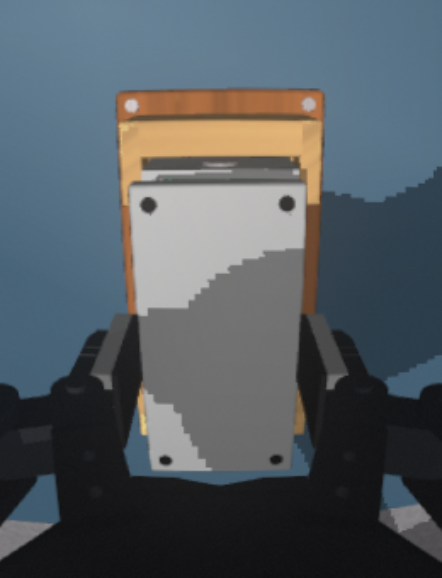

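carry_out:
  series: "0 0 0 0 0 0;0 0 0 0 0 0"

```text
t: 16.05
tool_pos: [0.4918, 0.2351, 0.0836]
tool_rot: [-0.0, 0.999, -0.034, 0.0]
contact_force: [-0.5, -0.4, -1.5]
gripper_width: 0.548
grasp_force: 26.1
```

```bash
python3 - <<'E'
from held import *
for tag in ['w9','w9b']:
    s,Rt,p,im,d,P,T,hsv=held(tag)
    sat=hsv[...,1]
    Z=P[...,2];near=(d>0)&(abs(T[...,1])<.045)&(abs(T[...,0])<.075)
    cov=near&(abs(T[...,2]+.0062)<.002)&(sat<60)&(hsv[...,2]>80)&(T[...,0]>.02)
    rim=near&(T[...,2]>.012)&(T[...,2]<.026)&(sat<60)&(T[...,0]>.035)
    wood=near&(Z>.040)&(Z<.055)&(sat>60)&(T[...,0]>.035)
    for n,m in [('cov',cov),('rim',rim),('wood',wood)]:
        q=T[m]*1000;print(n,len(q),'xmax',np.percentile(q[:,0],[95,99,100]),'y',np.percentile(q[:,1],[0,1,99,100]),'z',np.median(q[:,2]))
        if n!='wood':
          e=q[q[:,0]>q[:,0].max()-8]; print('  side y near far end',np.percentile(e[:,1],[1,99]))
    print((np.array([.4904,.2339,.064])-p)@Rt*1000)
E
```

```text
[0.49177911 0.23510617 0.08360876] yaw -3.8417162934737146 w 0.5479037822481523 [-0.50770749 -0.44884427 -1.45206573] 16.05
cover plane [ 0.01442053  0.00176473 -0.00601889] y ext [[-0.04620139 -0.02269182]
 [ 0.04880446  0.02441005]]
rect tool ((-9.837888717651367, 0.9779682159423828), (47.945472717285156, 76.39480590820312), 89.32759857177734)
finger -1 656 [-0.00782022 -0.00645563 -0.00522846]
finger 1 682 [-0.00684624 -0.00619611 -0.00518889]
cov 6083 xmax [47.84297316 48.88302476 49.27854563] y [-23.44461574 -22.7754206   23.81704497  24.54520261] z -6.218888850558912
  side y near far end [-22.70544021  23.50507017]
rim 700 xmax [48.78071706 49.2377354  49.85307728] y [-24.19090709 -23.55394178  25.35988183  25.84631351] z 19.81483905260749
  side y near far end [-23.55394178  25.35988183]
wood 3319 xmax [62.94283152 63.54086083 63.73681598] y [-34.1927337  -33.35921532  35.57921863  36.32713187] z 35.741779318537326
[-1.29675014  1.2964207  19.60862351]
[0.4917584  0.23508975 0.08355986] yaw -3.8421513009988875 w 0.547714940308921 [-0.01235102  0.3344323  -0.5990384 ] 16.1
cover plane [ 0.01514188  0.00162645 -0.00602744] y ext [[-0.04627961 -0.02265314]
 [ 0.04876437  0.02440591]]
rect tool ((-11.083534240722656, 0.9970245361328125), (47.93916320800781, 73.88152313232422), 89.45545196533203)
finger -1 648 [-0.00762172 -0.00643953 -0.00560794]
finger 1 690 [-0.0067199  -0.00608125 -0.00543234]
cov 6071 xmax [47.84657356 48.86302525 49.32517332] y [-23.52647368 -22.76461426  23.80896047  24.52703186] z -6.215287680076641
  side y near far end [-22.72259819  23.38601629]
rim 695 xmax [48.79227353 49.33596562 49.93465387] y [-24.06315924 -23.58822682  25.14806065  25.74263648] z 19.724396183536175
  side y near far end [-23.58822682  25.14806065]
wood 3330 xmax [62.96555937 63.57139234 63.82588396] y [-34.16864036 -33.39036346  35.5458954   36.27964516] z 35.705592937865475
[-1.27562095  1.2776298  19.55988794]
```

carry_out:
  series: "-.018 .008 .06 0 0 0;0 0 .08 0 0 0;0 0 .08 0 0 0;0 0 .04 0 0 0;0 0 .02 0 0 0;0 0 .02 0 0 0;0 0 0 0 0 0;0 0 0 0 0 0"

```text
t: 17.15
tool_pos: [0.4909, 0.2348, 0.0687]
tool_rot: [-0.0, 0.999, -0.034, 0.0]
contact_force: [0.1, -0.7, -0.3]
gripper_width: 0.548
grasp_force: 26.1
```

carry_out:
  series: "0 0 .02 0 0 0;0 0 .01 0 0 0;0 0 0 0 0 0;0 0 0 0 0 0"

```text
t: 17.65
tool_pos: [0.4908, 0.2348, 0.067]
tool_rot: [-0.0, 0.999, -0.034, -0.0]
contact_force: [-0.2, 0.1, -0.2]
gripper_width: 0.549
grasp_force: 26.1
```

carry_out:
  series: "0 0 .015 0 0 0;0 0 .015 0 0 0;0 0 0 0 0 0;0 0 0 0 0 0"

```text
t: 18.15
tool_pos: [0.4908, 0.2348, 0.0655]
tool_rot: [0.0, 0.999, -0.034, -0.0]
contact_force: [0.1, -0.5, -1.1]
gripper_width: 0.549
grasp_force: 26.1
```

carry_out:
  series: "0 0 .01 0 0 0;0 0 0 0 0 0;0 0 0 0 0 0"

```text
t: 18.52
tool_pos: [0.4908, 0.2348, 0.0651]
tool_rot: [-0.0, 0.999, -0.034, 0.0]
contact_force: [0.5, 1.2, 0.2]
gripper_width: 0.551
grasp_force: 26.1
```

carry_out:
  series: "0 0 .01 0 0 0;0 0 .008 0 0 0;0 0 0 0 0 0;0 0 0 0 0 0"

```text
t: 19.02
tool_pos: [0.4909, 0.2348, 0.0646]
tool_rot: [-0.0, 0.999, -0.033, 0.0]
contact_force: [-2.8, -1.4, 5.1]
gripper_width: 0.551
grasp_force: 26.7
```

Contact at 5 N, right at the predicted height. Releasing now, then backing up to look.

carry_out:
  series: "0 0 0 0 0 0;0 0 0 0 0 0;0 0 0 0 0 0;0 0 -.1 0 0 0;0 0 -.4 0 0 0;0 0 -.6 0 0 0;0 0 -.6 0 0 0;0 0 -.2 0 0 0;0 0 0 0 0 0;0 0 0 0 0 0"
  hand: 0.6

```text
t: 20.27
tool_pos: [0.49, 0.2345, 0.1575]
tool_rot: [0.0, 0.999, -0.034, -0.001]
contact_force: [0.1, -0.2, 0.4]
gripper_width: 0.799
grasp_force: 0.0
```

```bash
python3 - <<'E'
from w import *
s,Rt,p,im,d=cov('w10');P=wcloud(Rt,p,d);hsv=cv2.cvtColor(im,cv2.COLOR_RGB2HSV)
cv2.imwrite('pics/w10c.png',cv2.resize(im[60:400,190:450],None,fx=1.7,fy=1.7)[:,:,::-1])
m=(d>0)&(P[...,2]>.058)&(P[...,2]<.09)&(abs(P[...,0]-.491)<.07)&(abs(P[...,1]-.235)<.035)&(hsv[...,1]<70)&(hsv[...,2]>70)
q=P[m];t=q[q[:,2]>.0675];A=np.c_[t[:,:2]-[.491,.234],np.ones(len(t))];k=np.linalg.lstsq(A,t[:,2],rcond=None)[0]
print(len(q),len(t),'plane',k)
print('cover',cv2.minAreaRect((t[:,:2]*1000).astype(np.float32)))
T=(P-p)@Rt;print('in tool',np.percentile((t-p)@Rt*1000,[.5,50,99.5],axis=0))
w=(d>0)&(P[...,2]>.042)&(P[...,2]<.052)&(abs(P[...,0]-.491)<.08)&(abs(P[...,1]-.235)<.05)&(hsv[...,1]>70)
print('wood',cv2.minAreaRect((P[w][:,:2]*1000).astype(np.float32)))
E
```

```text
[0.48997217 0.23446809 0.15754731] yaw -3.8404903103274552 w 0.7992253263755352 [ 0.09042895 -0.17204472  0.3882125 ] 20.275
7403 7169 plane [-0.00013005 -0.00069078  0.07089297]
cover ((490.9417419433594, 234.1754150390625), (48.07955551147461, 98.76441192626953), 86.8297348022461)
in tool [[-46.90482142 -23.57173124  85.03001868]
 [  6.17029113   0.40356796  86.62856316]
 [ 50.16571074  23.87861776  88.48369612]]
wood ((490.3750305175781, 233.61642456054688), (70.28217315673828, 130.04092407226562), 86.56546783447266)
```

View pics/w10c.png

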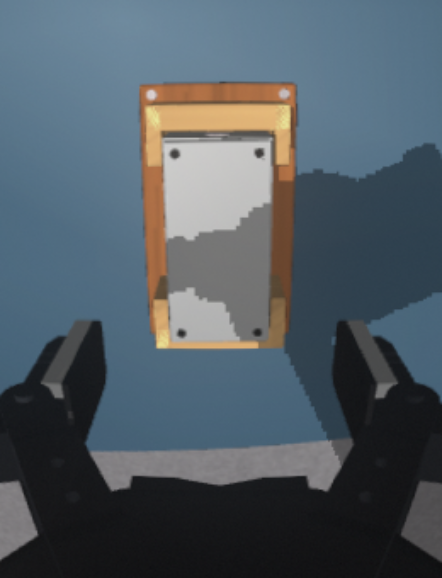

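The cover is seated flush: its top is at z = 0.0709, level to under 1 mrad. Now I descend over the box's long sides.

carry_out:
  series: ".02 -.008 .3 0 0 -.08;0 0 .6 0 0 0;0 0 .6 0 0 0;0 0 .5 0 0 0;0 0 .3 0 0 0;0 0 .15 0 0 0;0 0 .08 0 0 0;0 0 0 0 0 0;0 0 0 0 0 0;0 0 0 0 0 0"

```text
t: 21.58
tool_pos: [0.4924, 0.2353, 0.0333]
tool_rot: [-0.0, 1.0, -0.03, 0.001]
contact_force: [-0.4, 0.3, 0.0]
gripper_width: 0.8
grasp_force: 0.0
```

carry_out:
  series: "0 0 0 0 0 0;0 0 0 0 0 0;0 0 0 0 0 0;0 0 0 0 0 0;0 0 0 0 0 0;0 0 0 0 0 0"
  hand: -0.3
  newtons: 45

```text
t: 22.32
tool_pos: [0.4922, 0.2352, 0.0332]
tool_rot: [-0.0, 1.0, -0.03, 0.0]
contact_force: [-0.5, 0.6, 5.0]
gripper_width: 0.578
grasp_force: 48.1
```

carry_out:
  series: "0 0 -.03 0 0 0;0 0 -.06 0 0 0;0 0 -.1 0 0 0;0 0 -.15 0 0 0;0 0 -.15 0 0 0;0 0 -.2 0 0 0;0 0 -.2 0 0 0;0 0 -.2 0 0 0;0 0 -.2 0 0 0;0 0 -.2 0 0 0;0 0 -.2 0 0 0;0 0 -.15 0 0 0;0 0 -.1 0 0 0;0 0 -.06 0 0 0;0 0 0 0 0 0;0 0 0 0 0 0;0 0 0 0 0 0;0 0 0 0 0 0"

```text
t: 24.58
tool_pos: [0.4917, 0.2351, 0.1325]
tool_rot: [0.0, 1.0, -0.03, -0.0]
contact_force: [-0.1, 1.1, -3.1]
gripper_width: 0.583
grasp_force: 47.4
```

```bash
python3 - <<'E'
from w import *
s,Rt,p,im,d=cov('w11');P=wcloud(Rt,p,d);hsv=cv2.cvtColor(im,cv2.COLOR_RGB2HSV);T=(P-p)@Rt
f=(d>0)&(abs(T[...,2]+.037)<.015)&(abs(T[...,1])<.027)&(abs(T[...,0])<.06)&(hsv[...,1]<60)&(hsv[...,2]>80)
q=P[f];c=np.median(q,0);A=np.c_[q[:,:2]-c[:2],np.ones(len(q))];k=np.linalg.lstsq(A,q[:,2],rcond=None)[0];r=q[:,2]-A@k
g=abs(r)<.0015;k=np.linalg.lstsq(A[g],q[g,2],rcond=None)[0]
print(len(q),g.sum(),c,'plane',k,cv2.minAreaRect((q[g][:,:2]*1000).astype(np.float32)))
print(s['joint_velocities'],s['grasp_force'])
im,d,P=cloud('scene')
m=(d>0)&(abs(P[...,0]-.49)<.07)&(abs(P[...,1]-.235)<.07)&(P[...,2]>.08)&(P[...,2]<.19)
cv2.imwrite('pics/s11.png',cv2.resize(im[70:220,300:460],None,fx=4,fy=4,interpolation=cv2.INTER_CUBIC)[:,:,::-1])
E
```

```text
[0.49174528 0.23507502 0.13246272] yaw -3.4403384496498455 w 0.5827405720149174 [-0.06561982  1.06625655 -3.06034551] 24.575
19283 17321 [0.51234581 0.2332094  0.17016506] plane [-0.00458549 -0.00034557  0.17011525] ((503.37542724609375, 233.43443298339844), (48.288169860839844, 72.78856658935547), 86.99652862548828)
[ 0.00055331  0.00036347 -0.00061497 -0.00055451  0.00115082  0.0008288 ] 47.38931357860565
```

View pics/s11.png

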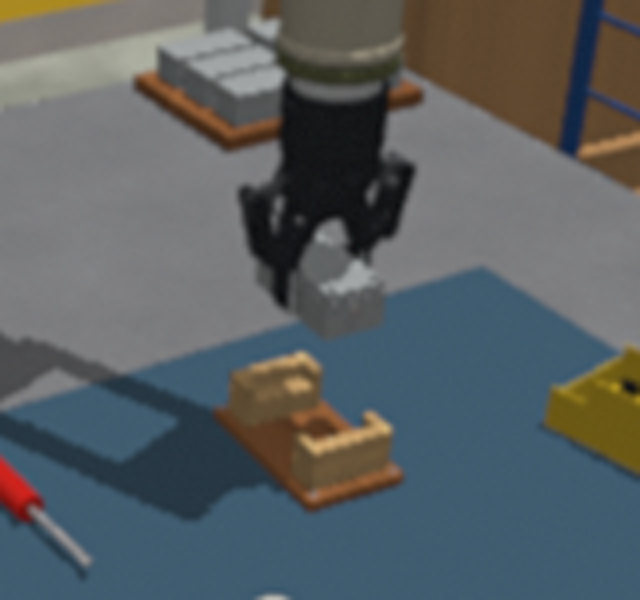

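The box hangs level 99 mm above its seat with the cover flush: cover top at 0.170, tilt under 5 mrad, and the arm still.

```bash
python3 -c "
from rig import *
print(hand_in())"
```

```text
the job is handed in; nothing more can be done
None
```

The cover is seated on the box and was let go. The gripper now holds the box level and still about 99 mm above its place in the cradle, cover flush, and the job is handed in (about 25 s used, no verdict shown).

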